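# Seat the autosampler carousel on its drive studs and lock it

### The job

The autosampler's round carousel has been put on its spindle but is riding on top of the three drive studs. Without lifting it off, turn it until the studs enter its holes and it drops, then press it straight down fully home, so that it holds the part-present plunger under its hub depressed. Finally swing the keeper arm in over the carousel's rim until it points at the hub, and leave the small weighing bottle and the flask as they stand.

Things in the scene. Friction and masses are not known exactly. Their poses are not given: they have to be found in the camera images.
- station: The autosampler: white housing fixed to the bench, elsewhere and otherwise turned each time, 190 along its x, 260 along y, 40 mm high. Origin: on the bench under the seat's centre (the housing reaches 115 to -y, 145 to +y). x points away from its dark display side, z up. A grey round seat plinth stands on it, the keeper at its +y side.
- seat (a point): Centre of the seat, the plinth's top face (radius 66, 52 mm above the bench); axes as the station's. From it rise a spindle on the axis (diameter 24, 32 high) and three studs (diameter 12, 12 high, bevelled tips) 45 mm from the axis at 0, 120 and 240 degrees from x. All are hidden under the carousel.
- carousel: Loose round aluminium plate, diameter 140, 10 thick, 0.9 kg. Origin: centre of the underside; z up. Holes of diameter 15 at radius 45, at 0, 120, 240 degrees from x: it fits at the seat's yaw modulo 120 degrees. Starts 12 mm above the seat on the stud tips, 23 to 97 degrees past a fit (anticlockwise); at a fit it drops about 4 mm onto the plunger (4 to 9 mm above the seat); home = on the seat.
- post (a point): Top centre of one of the carousel's three upright round posts (diameter 10, tops 42 above the plate, 52 above its underside). They stand at radius 58, at 60 (this one), 180 and 300 degrees from the carousel's x, midway between the holes. Push a post sideways along its circle to turn the carousel: about 2 to 5 N.
- hub_top (a point): Centre of the flat top (44 wide) of the carousel's low conical hub, 68 wide where it meets the plate; 46 mm above the underside. Press here. A blind bore in the hub runs on the spindle.
- plunger (a joint): Travel (m) of the sprung part-present plunger in the spindle, hidden under the hub: 0 free, 0.008 with the carousel fully home (end stop 0.010). It is stiff: the carousel's weight alone does not push it fully in; about 6 to 10 N more on the hub does, and the weight then keeps it in.
- keeper_pin (a point): Upright round pin (diameter 10, 36 mm tall) on the keeper, the steel swing arm at the housing's +y side; this point lies on the pin's axis, 17 mm below its top. Push it sideways to swing the arm (about 1 to 2 N). The pin stands 30 mm from the pivot.
- keeper_pivot (a point): Fixed vertical axis of the keeper arm, 112 mm to +y of the seat centre, at the underside of the arm (12.5 mm above the seat). The arm is 16 wide, 6 thick and reaches 56 mm from the pivot; it passes 2.5 mm over the carousel when that is fully home and is blocked by its rim when it is not.
- keeper (a joint): Angle (rad) of the keeper arm, clockwise seen from above: 0 points along the housing's +x, 1.57 points at the hub, stop at 1.6. It stays where it is left. Starts between 0 and 0.35.
- weighing_bottle: Small glass weighing bottle, diameter 37, 47 mm tall, origin at its foot; stands loose on the housing's top at the corner to +x and -y. To be left alone.
- flask: Conical glass flask, diameter 79, 125 mm tall, loose on the bench to the right of the autosampler (to -y), origin at its foot. To be left alone.
Not all that is in view belongs to the job. Several things have the shape of the carousel; the one meant has the colours described above.

How it is judged:
By the outcome, as a careful person would: the job done as asked, in the order asked, and still so for the second after the job is handed in, with the robot touching nothing.
It also fails if it takes over 64 s, if anything falls off the work surface, if the arm or the gripper's body presses on something with over 40 N, if the wrist force passes 120 N, or if a joint passes its speed limit or range.

### The arm

A 6-joint arm with a two-finger parallel gripper is mounted at the origin on the work surface; the furniture and walls round the work are solid. World frame = base frame: x ahead of the robot, y to its left, z up, the work surface at z = 0. Lengths are in m, angles in degrees, forces in N, time in s.
With the tool pointing down it reaches from about 0.3 to 0.75 m from the base axis. Payload 8.5 kg.
Tool frame: the origin (TCP) lies midway between the tips of the shut fingers; the grasp point (between the pads) lies 19 mm behind it; z points along the fingers, y is the line along which they close (so a half turn about z gives the same grasp; the last joint's range is limited). The gripper opens to 85 mm and grips with 20 to 120 N. Pads are 22 mm wide; open, the fingers measure 114 mm over their backs; the gripper's body (76 mm by 85 mm) begins 54 mm behind the grasp point. The pads swing forward as they close: fully open they stand 13 mm farther back than shut.
Start: joints at [-83.497, 21.807, 74.336, -0, 83.858, -12.336], TCP at [0.178, -0.521, 0.231] pointing down, gripper open.
Joint ranges: [-178.18, 178.18], [-50.72, 133.34], [12.68, 142.11], [-81.47, 261.47], [9.98, 163.14], [-165.26, 165.26]. Speed limits (degrees/s): [136.94, 136.94, 180, 180, 180, 180].

### API

Orientations are given as [roll, pitch, yaw] about the fixed x, y, z axes, in that order (R = Rz(yaw) Ry(pitch) Rx(roll)).
In Python, from cell import get_obs, cams, job gives the robot as it stands.
- The arm moves only by the shell command python3 -m handwheel 'ROWS'. ROWS is JSON, one flat list of numbers, 7 for each row, row after row: the shift along the tool's x, y, z in mm, then the turn, a rotation vector about the tool's x, y, z in degrees, then the opening in per cent of the stroke, from 0 (shut) to 100 (fully open). In form: [dx, dy, dz, rx, ry, rz, claw, dx, dy, dz, rx, ry, rz, claw, ...]. A call has 1 to 5 rows; each row shifts and turns the commanded pose from where the row before left it, along the tool's axes as they then stand; what a row does not reach is not made up. A row lasts 1/10 s, in which the tool goes at most 50 mm and 8.59 degrees, less where a joint would pass 70% of its speed; a pose out of reach is approached as far as the arm can. A call with a gripper value outside its range is refused whole. The fingers move at their own pace and stop on an object; the grip force is fixed at half the most. Time passes only in rows, so rows that do not move let the fingers close. It gives the time, the measured TCP pose, the force, the opening and the grip force at its end, in the units of the state.
- get_obs(): the state, without advancing time (a new reading comes with each control period).
- cams.snapshot(name): name is "scene" or "top" or "wrist"; returns a dict with "color" (400x640x3 uint8, blue, green, red), "range_z" (400x640 float32, m along the optical axis (not along the pixel's ray), 0 where there is no reading), "fx", "fy", "cx", "cy" (pixels), "distortion" ([k1, k2, p1, p2, k3] as OpenCV has them; the pictures are not rectified), "rvec" (rotation vector, rad) and "tvec" (3), from world to camera coordinates, as OpenCV has them; the wrist camera has in their place "hand_eye" (4x4, takes a point from camera to tool coordinates, whose origin is the TCP and whose axes are the flange's). Camera axes: x right, y down, z forward; pixel columns grow to the right and rows downward; lengths in m; the calibration is good to about 2 mm. A picture is of the moment at which its call begins: read the wrist's pose just before it.
- job.hand_in(): hands the job in; it is judged then, once.
The state is a dict: "clock": time; "joint_pos": joint angles; "qd": joint speeds; "joint_efforts": joint torques, N m; "position": TCP position; "eef_rot": TCP orientation; "force": force on the tool from outside, world axes, zero at the start; "wrist_torque": the same for the moment, N m; "finger_gap": finger opening in m; "gripper_force": force on a finger pad.
Only numpy, scipy, OpenCV 4.12 (cv2) and the standard library are available. Lean on these libraries where they do the work, as an engineer would, in place of code of your own. Each camera call takes 0.05 s, during which the arm holds its last target. There are 200 camera calls.

## Working session

There is one attempt and no reset: what is moved stays moved. The work goes in short steps, Python scripts to look and compute and a shell command to move; the robot and the scene stay as the last step left them, time stands still between calls to the robot, and variables do not carry over. Pictures are saved under pics/ and viewed, at most 10 in all, crops included, and the job is handed in when it is done.

```bash
mkdir -p pics; ls; python3 - <<'E'
from cell import get_obs,cams
import cv2,numpy as np
o=get_obs();print({k:np.round(v,3).tolist() for k,v in o.items()})
for n in("scene","top"):
    s=cams.snapshot(n);cv2.imwrite(f"pics/{n}0.png",s["color"]);np.savez(f"{n}0.npz",**s)
    R=cv2.Rodrigues(np.array(s["rvec"]))[0];print(n,-R.T@np.array(s["tvec"]).ravel(),s["fx"],s["distortion"])
E
```

```text
pics
{'clock': 0.0, 'joint_pos': [-83.498, 21.84, 74.385, 0.001, 83.858, -12.336], 'qd': [0.009, -0.001, 0.082, 0.002, 0.016, -0.017], 'joint_efforts': [0.003, -44.846, -23.128, 0.0, 0.005, -0.0], 'position': [0.178, -0.52, 0.231], 'eef_rot': [-179.92, -0.018, 18.838], 'force': [0.286, 0.009, -0.546], 'wrist_torque': [-0.034, 0.001, 0.051], 'gripper_force': 0.0, 'finger_gap': 0.085}
scene [0.13174674 0.75479292 0.80660361] 426.6928336740154 [-0.02006171  0.          0.          0.          0.        ]
top [0.28877296 0.09924031 1.04249372] 480.19680803512176 [-0.03565636  0.          0.          0.          0.        ]
```

View pics/top0.png

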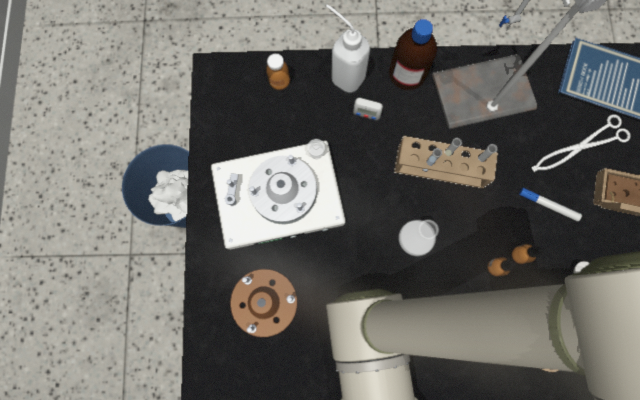

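View pics/scene0.png

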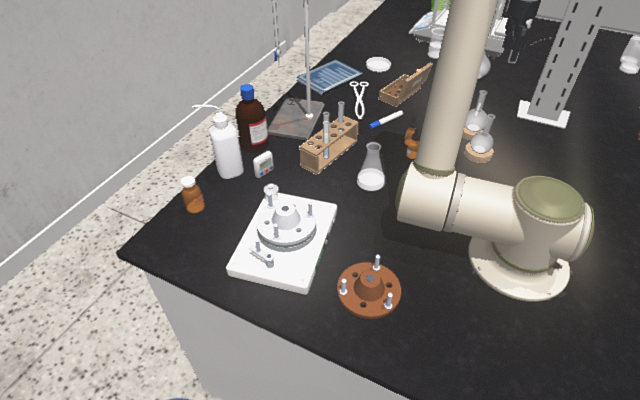

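The top view shows the white station around (278,195), with its keeper at (232,188), the bottle at (317,148), the carousel at (283,188) and the flask at (418,237). Station +x is up in the image. The brown carousel at (263,302) is a decoy.

```bash
cat > h.py <<'E'
import numpy as np,cv2
def load(f): return dict(np.load(f))
def K(s): return np.array([[s["fx"],0,s["cx"]],[0,s["fy"],s["cy"]],[0,0,1]],float)
def pose(s):
    R=cv2.Rodrigues(np.array(s["rvec"],float))[0];return R,np.array(s["tvec"],float).ravel()
def ray(s,px,z):
    n=cv2.undistortPoints(np.array(px,float).reshape(-1,1,2),K(s),np.array(s["distortion"],float))[:,0]
    R,t=pose(s);c=-R.T@t;d=np.c_[n,np.ones(len(n))]@R
    return c+d*((z-c[2])/d[:,2])[:,None]
def cloud(s):
    h,w=s["range_z"].shape;u,v=np.meshgrid(np.arange(w),np.arange(h))
    n=cv2.undistortPoints(np.stack([u,v],-1).reshape(-1,1,2).astype(float),K(s),np.array(s["distortion"],float))[:,0]
    R,t=pose(s);p=np.c_[n,np.ones(len(n))]*s["range_z"].reshape(-1,1)
    return ((p-t)@R).reshape(h,w,3)
def proj(s,P): 
    return cv2.projectPoints(np.array(P,float).reshape(-1,3),np.array(s["rvec"],float),np.array(s["tvec"],float),K(s),np.array(s["distortion"],float))[0][:,0]
E
python3 - <<'E'
from h import *
s=load("top0.npz");c=cloud(s);z=c[...,2]
roi=np.zeros(z.shape,bool);roi[135:250,205:350]=1
def comps(m,a=3):
    n,l,st,ce=cv2.connectedComponentsWithStats((m&roi).astype(np.uint8))
    for i in range(1,n):
        if st[i,4]>=a: print(st[i,4],ce[i].round(1),np.median(c[l==i],0).round(4), c[l==i].mean(0).round(4))
for lo,hi in((.1,.13),(.068,.08),(.03,.046)): print(lo);comps((z>lo)&(z<hi))
hs=cv2.cvtColor(s["color"],cv2.COLOR_BGR2HSV)
m=((z>.034)&(z<.046)&roi&(hs[...,2]>200)).astype(np.uint8)
cn=max(cv2.findContours(m,0,2)[0],key=cv2.contourArea)
r=cv2.minAreaRect(ray(s,cn[:,0],.040)[:,:2].astype(np.float32));print(r,cv2.boxPoints(r))
cv2.imwrite("pics/top0c.png",cv2.resize(s["color"][130:255,200:350],None,fx=4.8,fy=4.8,interpolation=cv2.INTER_CUBIC))
E
```

```text
0.1
25 [290.8 157.4] [0.5664 0.165  0.1133] [0.5664 0.1653 0.1119]
469 [281.1 184.5] [0.512  0.1855 0.1084] [0.5118 0.1854 0.1078]
20 [229.  181.1] [0.5223 0.291  0.1044] [0.5223 0.2913 0.1044]
27 [252.1 188.7] [0.5029 0.2428 0.1141] [0.5034 0.2429 0.1125]
25 [299.2 205.2] [0.4676 0.1497 0.1138] [0.4676 0.1495 0.1132]
0.068
201 [316.  147.4] [0.5961 0.1147 0.0759] [0.5978 0.1145 0.0759]
2524 [282.7 188.5] [0.5093 0.1848 0.0729] [0.5117 0.1854 0.073 ]
183 [231.4 190.4] [0.509  0.2921 0.0704] [0.5107 0.2926 0.0711]
0.03
6302 [274.7 199.4] [0.4833 0.229  0.0387] [0.4966 0.2059 0.0386]
((0.5096750855445862, 0.2014179527759552), (0.18636469542980194, 0.2549055814743042), 10.789289474487305) [[0.39428112 0.30917415]
 [0.44199884 0.05877471]
 [0.625069   0.09366176]
 [0.57735133 0.3440612 ]]
```

View pics/top0c.png

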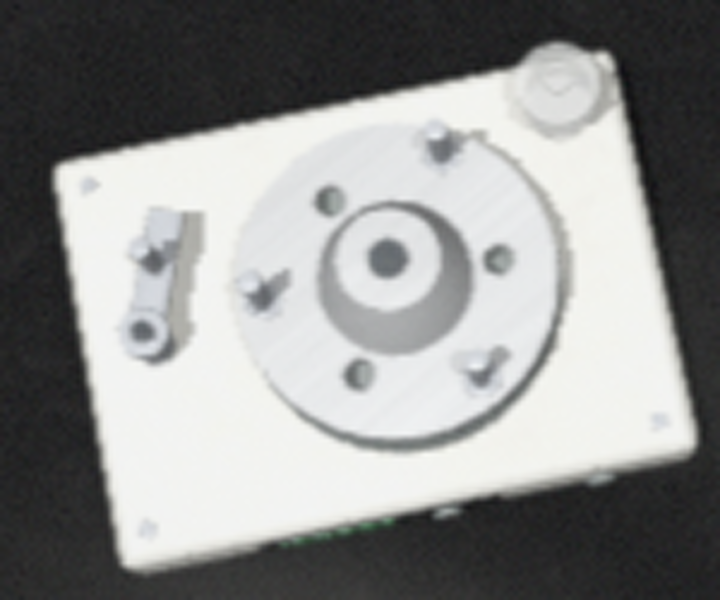

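The crop shows the carousel about 28° anticlockwise of a fit, with posts at about -21°, 99° and 219° in world axes around (0.512, 0.186). Station yaw is about 10.8°. I'll turn it clockwise by pushing the post at 219°, which has nothing near it, using the shut fingers.

```bash
python3 -m handwheel '[33.4,-34,0,0,0,0,0,33.4,-34,0,0,0,0,0,33.4,-34,0,0,0,0,0,33.4,-34,0,0,0,0,0,33.4,-34,0,0,0,0,0]'; python3 -m handwheel '[33.4,-34,0,0,0,0,0,33.4,-34,0,0,0,0,0,33.4,-34,0,0,0,0,0,33.4,-34,0,0,0,0,0,33.4,-34,0,0,0,0,0]'; python3 -m handwheel '[33.4,-34,0,0,0,0,0,33.4,-34,0,0,0,0,0,33.4,-34,0,0,0,0,0,33.4,-34,0,0,0,0,0,33.4,-34,0,0,0,0,0]';python3 -m handwheel '[0,0,0,0,0,-7,0,0,0,0,0,0,-7,0,0,0,0,0,0,-6.5,0,0,0,0,0,0,0,0,0,0,0,0,0,0,0]'
```

```text
clock: 0.6
position: [0.2811, -0.3038, 0.2311]
eef_rot: [-180.0, -0.0, 18.8]
force: [0.3, 0.2, -0.9]
finger_gap: 0.0123
gripper_force: 0.0
clock: 1.1
position: [0.3842, -0.0889, 0.2313]
eef_rot: [180.0, 0.0, 18.8]
force: [1.4, -0.6, -0.5]
finger_gap: 0.0
gripper_force: 0.0
clock: 1.6
position: [0.4874, 0.1261, 0.2311]
eef_rot: [-180.0, 0.0, 18.9]
force: [0.4, -0.7, 0.2]
finger_gap: 0.0
gripper_force: 0.0
clock: 2.1
position: [0.487, 0.1239, 0.2312]
eef_rot: [-180.0, 0.0, 39.2]
force: [-0.3, -0.4, 1.4]
finger_gap: -0.0001
gripper_force: 0.0
```

```bash
python3 -m handwheel '[0,0,40,0,0,0,0,0,0,40,0,0,0,0,0,0,35,0,0,0,0]';  python3 -m handwheel '[0,0,15,0,0,0,0,0,0,15,0,0,0,0,0,0,0,0,0,0,0]'; python3 -m handwheel '[0,-3,0,0,0,0,0,0,-3,0,0,0,0,0,0,0,0,0,0,0,0]'; python3 - <<'E'
from cell import get_obs,cams
import cv2,numpy as np
s=cams.snapshot("scene");cv2.imwrite("pics/scene1.png",cv2.resize(s["color"][140:310,190:420],None,fx=3.4,fy=3.4,interpolation=cv2.INTER_CUBIC))
E
```

```text
clock: 2.4
position: [0.4866, 0.1238, 0.1148]
eef_rot: [-180.0, 0.0, 39.2]
force: [-0.1, 0.2, -0.5]
finger_gap: -0.0
gripper_force: 0.0
clock: 2.7
position: [0.4862, 0.1238, 0.0848]
eef_rot: [-179.9, 0.2, 39.2]
force: [1.4, -0.5, 0.4]
finger_gap: -0.0001
gripper_force: 0.0
clock: 3.0
position: [0.4833, 0.1289, 0.0871]
eef_rot: [180.0, -0.1, 39.3]
force: [-0.4, 0.9, -0.9]
finger_gap: -0.0
gripper_force: 0.0
```

View pics/scene1.png

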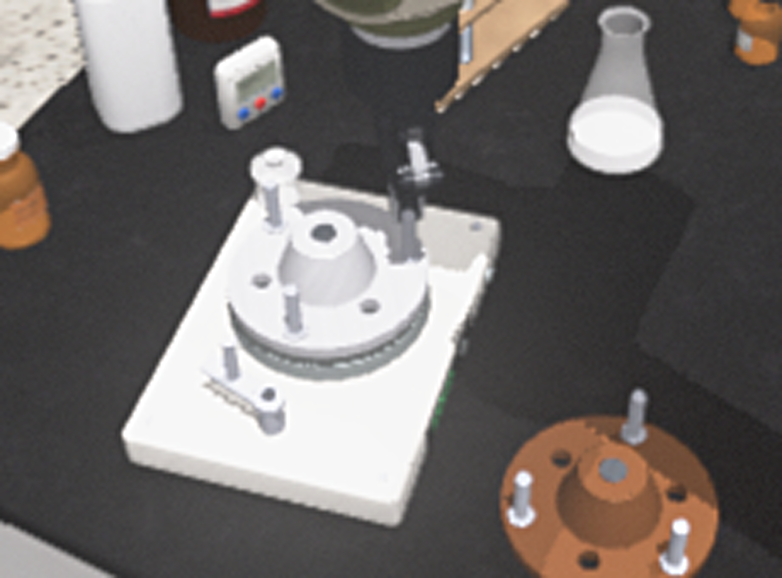

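```bash
python3 -m handwheel '[0,-3,0,0,0,0,0,0,-3,0,0,0,0,0,-0.7,-2,0,0,0,2,0,-0.7,-2,0,0,0,2,0,-0.7,-2,0,0,0,2,0]'; python3 -m handwheel '[-0.7,-2,0,0,0,2,0,-0.7,-2,0,0,0,2,0,-0.7,-2,0,0,0,2,0,-0.7,-2,0,0,0,2,0,-0.7,-2,0,0,0,2,0]'; cat >m.py <<'E'
from h import *
from cell import get_obs,cams
def meas(verbose=1):
    s=cams.snapshot("top");c=cloud(s);z=c[...,2]
    o=get_obs();S=np.array([.512,.186])
    r=np.hypot(c[...,0]-S[0],c[...,1]-S[1])
    pm=(z>.098)&(z<.122)&(r>.045)&(r<.07)
    n,l,st,ce=cv2.connectedComponentsWithStats(pm.astype(np.uint8))
    for i in range(1,n):
        if st[i,4]>5:
            m=np.median(c[l==i],0);print("post?",st[i,4],m.round(4),np.degrees(np.arctan2(m[1]-S[1],m[0]-S[0])).round(1))
    a=np.arctan2(c[...,1]-S[1],c[...,0]-S[0])
    print("plate z",np.median(z[(r>.045)&(r<.065)&(z<.085)&(z>.05)]).round(4),"hub z",np.median(z[r<.018]).round(4))
    k=(np.hypot(c[...,0]-.491,c[...,1]-.296)<.045)&(z>.09);print("pin",np.median(c[k],0).round(4) if k.any() else None)
    print("pose",np.round(o["position"],4),np.round(o["eef_rot"],1),np.round(o["force"],1),o["clock"])
    return s
if __name__=="__main__": meas()
E
python3 m.py
```

```text
clock: 3.55
position: [0.4743, 0.1368, 0.0865]
eef_rot: [180.0, -0.0, 33.3]
force: [1.1, -0.2, 0.4]
finger_gap: -0.0002
gripper_force: 0.6
clock: 4.05
position: [0.4663, 0.1438, 0.0865]
eef_rot: [180.0, -0.0, 23.3]
force: [0.8, -0.8, -0.0]
finger_gap: -0.0003
gripper_force: 0.6
plate z nan hub z 0.3675
pin [0.5212 0.2908 0.1036]
pose [0.466  0.144  0.0865] [180.   -0.   23.2] [ 0.2 -0.5 -0.7] 4.1
  return _methods._mean(a, axis=axis, dtype=dtype,
  ret = ret.dtype.type(ret / rcount)
```

```bash
sed -i 's/def meas(verbose=1):/def meas(cam="top"):/;s/snapshot("top")/snapshot(cam)/;s/^if __name.*/import sys\nif __name__=="__main__": meas(*sys.argv[1:])/' m.py; python3 m.py scene 2>&1 | grep -v arn; python3 -m handwheel '[-0.7,-2,0,0,0,2,0,-0.7,-2,0,0,0,2,0]'; python3 m.py scene 2>&1 | grep -v arn
```

```text
post? 29 [0.5603 0.1629 0.1103] -25.6
post? 60 [0.4594 0.1644 0.1091] -157.6
post? 35 [0.516  0.2523 0.1099] 86.5
plate z 0.0731 hub z 0.1094
pin [0.5207 0.298  0.1018]
pose [0.4661 0.1439 0.0864] [180.   -0.   23.3] [0.  0.5 0.4] 4.15
clock: 4.35
position: [0.4635, 0.1468, 0.0864]
eef_rot: [180.0, -0.0, 19.3]
force: [0.6, -1.3, -0.5]
finger_gap: 0.0006
gripper_force: 0.7
post? 31 [0.5589 0.1592 0.1109] -29.7
post? 66 [0.4569 0.1666 0.1084] -160.6
post? 32 [0.5193 0.2517 0.1098] 83.7
plate z 0.0732 hub z 0.1093
pin [0.5208 0.2977 0.1011]
pose [0.4632 0.147  0.0864] [180.   -0.   19.2] [-0.1 -0.9 -0.4] 4.4
```

```bash
python3 -m handwheel '[-0.5,-1.5,0,0,0,1.5,0,-0.5,-1.5,0,0,0,1.5,0,-0.5,-1.5,0,0,0,1.5,0]'; python3 m.py scene 2>&1 | grep -v arn;  python3 -m handwheel '[-0.4,-1,0,0,0,1,0,-0.4,-1,0,0,0,1,0]'; python3 m.py scene 2>&1 | grep -v arn;python3 - <<'E'
import sys;sys.path.insert(0,'.')
import cell,h,m
cell_s=h.load("scene0.npz")
class C:
    snapshot=staticmethod(lambda n:cell_s)
m.cams=C;m.meas("scene")
E
```

```text
clock: 4.7
position: [0.4605, 0.1507, 0.0863]
eef_rot: [180.0, 0.0, 14.7]
force: [0.5, -1.2, 0.9]
finger_gap: 0.0002
gripper_force: 0.7
post? 29 [0.5564 0.1564 0.1101] -33.7
post? 58 [0.4559 0.1674 0.1083] -161.6
post? 35 [0.5231 0.2509 0.1105] 80.3
plate z 0.0731 hub z 0.1095
pin [0.5213 0.2984 0.1011]
pose [0.4604 0.1509 0.0863] [-180.     0.    14.7] [ 0.2 -1.   1. ] 4.75
clock: 4.95
position: [0.4593, 0.1525, 0.0863]
eef_rot: [180.0, 0.0, 12.8]
force: [-0.6, -0.9, 0.0]
finger_gap: 0.0002
gripper_force: 0.6
post? 28 [0.5546 0.1544 0.1099] -36.6
post? 61 [0.455  0.1703 0.1078] -164.6
post? 33 [0.5258 0.2498 0.1116] 77.8
plate z 0.0732 hub z 0.1092
pin [0.5205 0.2985 0.1019]
pose [0.4592 0.1526 0.0863] [-180.     0.    12.7] [ 0.4 -1.   0.4] 5.0
post? 31 [0.5661 0.173  0.1095] -13.5
post? 29 [0.4675 0.1574 0.1123] -147.3
post? 35 [0.5023 0.2505 0.1108] 98.5
plate z 0.0733 hub z 0.1093
pin [0.5203 0.2966 0.1007]
pose [0.4592 0.1526 0.0863] [-180.     0.    12.7] [ 0.4 -1.   0.4] 5.0
```

```bash
python3 -m handwheel '[-0.4,-1,0,0,0,1,0,-0.4,-1,0,0,0,1,0,-0.4,-1,0,0,0,1,0]'; python3 m.py scene 2>&1 | grep -E 'post|plate';  python3 -m handwheel '[-0.4,-1,0,0,0,1,0,0,0,0,0,0,0,0]'; python3 m.py scene 2>&1 | grep plate;  python3 -m handwheel '[-0.4,-1,0,0,0,1,0,0,0,0,0,0,0,0]'; python3 m.py scene 2>&1 | grep -E 'post|plate'
```

```text
clock: 5.3
position: [0.4574, 0.1552, 0.0863]
eef_rot: [-180.0, 0.0, 9.8]
force: [-0.2, -0.4, -0.9]
finger_gap: 0.0003
gripper_force: 0.6
post? 28 [0.5531 0.1537 0.1104] -38.1
post? 56 [0.4536 0.1741 0.1072] -168.5
post? 35 [0.5278 0.2496 0.1098] 76.0
plate z 0.0729 hub z 0.1089
clock: 5.55
position: [0.4569, 0.1562, 0.0864]
eef_rot: [-180.0, -0.0, 8.8]
force: [0.5, 0.6, -0.7]
finger_gap: -0.0002
gripper_force: 0.0
plate z 0.0679 hub z 0.1042
clock: 5.8
position: [0.4564, 0.1571, 0.0863]
eef_rot: [-180.0, 0.0, 7.8]
force: [-0.0, 0.2, -0.9]
finger_gap: 0.0002
gripper_force: 0.0
post? 25 [0.5489 0.1506 0.1088] -43.8
post? 57 [0.4529 0.1734 0.1069] -168.0
post? 26 [0.5296 0.2482 0.1071] 74.2
plate z 0.0681 hub z 0.1041
```

```bash
python3 -m handwheel '[0,8,0,0,0,0,0,0,0,-30,0,0,0,0,0,0,-30,0,0,0,0,20,-10,0,0,0,0,0,39,-19,0,0,0,0,0]'; python3 -m handwheel '[0,0,0,0,0,0,0,0,0,20,0,0,0,0,0,0,8,0,0,0,0,0,0,0,0,0,0,0]'; python3 m.py scene 2>&1 | grep -E 'post|plate|pose'
```

```text
clock: 6.35
position: [0.512, 0.185, 0.1478]
eef_rot: [180.0, -0.1, 7.7]
force: [0.8, -1.5, -0.1]
finger_gap: -0.0
gripper_force: 0.0
clock: 6.75
position: [0.5112, 0.1853, 0.1173]
eef_rot: [180.0, 0.2, 7.8]
force: [0.2, -0.7, 0.6]
finger_gap: -0.0
gripper_force: 0.0
post? 23 [0.4548 0.1824 0.1064] -176.4
post? 27 [0.5297 0.2483 0.107 ] 74.1
plate z 0.0679 hub z 0.1678
pose [0.5117 0.1854 0.1182] [1.8e+02 1.0e-01 7.8e+00] [0.1 0.6 0.2] 6.8
```

```bash
python3 -m handwheel '[0,0,3,0,0,0,0,0,0,3,0,0,0,0,0,0,3,0,0,0,0]'; for i in 1 2 3 4 5 ; do python3 -m handwheel '[0,0,1.5,0,0,0,0,0,0,0,0,0,0,0]' | grep -E 'pos|force'; done
```

```text
clock: 7.1
position: [0.5121, 0.1858, 0.1095]
eef_rot: [-180.0, -0.0, 7.8]
force: [-0.2, -0.6, -0.3]
finger_gap: 0.0001
gripper_force: 0.0
position: [0.5119, 0.1858, 0.1077]
force: [-0.0, -0.8, 1.0]
gripper_force: 0.0
position: [0.512, 0.1858, 0.1062]
force: [0.6, -0.3, -0.5]
gripper_force: 0.0
position: [0.5122, 0.1858, 0.105]
force: [-0.7, -0.5, 1.2]
gripper_force: 0.7
position: [0.5123, 0.1858, 0.1038]
force: [-0.9, -0.2, 4.7]
gripper_force: 2.4
position: [0.5123, 0.1858, 0.1025]
force: [-1.3, -0.5, 5.1]
gripper_force: 2.9
```

```bash
for i in 1 2 3 4 ; do python3 -m handwheel '[0,0,1.5,0,0,0,0,0,0,0,0,0,0,0]' | grep -E 'pos|force'; done;  python3 m.py scene 2>&1 | grep -E 'plate'
```

```text
position: [0.5124, 0.1858, 0.1011]
force: [-0.7, -1.0, 6.0]
gripper_force: 3.2
position: [0.5125, 0.1858, 0.0996]
force: [-1.7, -1.1, 7.3]
gripper_force: 3.5
position: [0.5131, 0.1856, 0.0985]
force: [0.9, -2.2, 9.0]
gripper_force: 4.3
position: [0.5134, 0.1854, 0.098]
force: [-1.5, -3.2, 16.6]
gripper_force: 8.5
plate z 0.0614 hub z 0.1694
```

```bash
python3 -m handwheel '[0,0,1,0,0,0,0,0,0,0,0,0,0,0]'; python3 -m handwheel '[0,0,-2,0,0,0,0,0,0,-8,0,0,0,0,0,0,-40,0,0,0,0,0,0,-10,0,0,0,0,0,0,0,0,0,0,0]'; python3 m.py scene 2>&1 | grep -E 'post|plate|pin|pose'
```

```text
clock: 9.15
position: [0.5134, 0.1854, 0.098]
eef_rot: [179.9, -0.3, 7.8]
force: [-4.7, -4.7, 26.1]
finger_gap: -0.0001
gripper_force: 12.8
clock: 9.65
position: [0.5126, 0.186, 0.1563]
eef_rot: [-180.0, -0.2, 7.8]
force: [-0.4, -0.2, -1.1]
finger_gap: -0.0004
gripper_force: 0.0
post? 7 [0.5513 0.1506 0.1004] -42.0
post? 20 [0.4569 0.1805 0.1019] -174.3
post? 18 [0.5323 0.2478 0.1025] 71.8
plate z 0.0616 hub z 0.2019
pin [0.4992 0.2563 0.4154]
pose [0.5119 0.1858 0.1548] [-180.    -0.     7.8] [-0.6 -0.4 -0.2] 9.7
```

The carousel is home: the plate top is at 0.0616 m, 11.7 mm lower than at the start. Next is the keeper.

```bash
python3 -m handwheel '[0,0,0,0,0,-8,0,0,0,0,0,0,-8,0,0,0,0,0,0,-8,0,0,0,0,0,0,-8,0,0,0,0,0,0,-8,0]';python3 -m handwheel '[0,0,0,0,0,-8,0,0,0,0,0,0,-8,0,0,0,0,0,0,-8,0,0,0,0,0,0,-8,0,0,0,0,0,0,0,0]'; python3 -m handwheel '[45,-3,0,0,0,0,0,45,-3,0,0,0,0,0,41,-2,0,0,0,0,0,0,0,0,0,0,0,0]'; python3 - <<'E'
from cell import get_obs,cams
import cv2,numpy as np
s=cams.snapshot("scene");cv2.imwrite("pics/scene2.png",cv2.resize(s["color"][140:310,190:420],None,fx=3.4,fy=3.4,interpolation=cv2.INTER_CUBIC))
E
python3 m.py scene 2>&1 | grep -E 'post|plate|pin|pose'
```

```text
clock: 10.2
position: [0.5113, 0.1857, 0.1531]
eef_rot: [-179.9, 0.1, 48.2]
force: [-0.6, -0.1, 0.1]
finger_gap: 0.0001
gripper_force: 0.0
clock: 10.7
position: [0.5114, 0.1857, 0.1533]
eef_rot: [-179.8, 0.0, 79.9]
force: [-0.6, 0.7, -0.6]
finger_gap: -0.0001
gripper_force: 0.0
clock: 11.1
position: [0.5266, 0.3201, 0.1532]
eef_rot: [-179.9, -0.0, 79.8]
force: [-0.3, -0.4, -0.1]
finger_gap: -0.0001
gripper_force: 0.0
post? 16 [0.5507 0.1489 0.1021] -43.8
post? 21 [0.4571 0.1798 0.1016] -173.5
post? 17 [0.5321 0.2475 0.103 ] 71.9
plate z 0.0615 hub z 0.0977
pin [0.4993 0.3027 0.4354]
pose [0.5266 0.3166 0.1535] [-1.799e+02  1.000e-01  7.980e+01] [-0.6 -0.7 -0. ] 11.2
```

View pics/scene2.png

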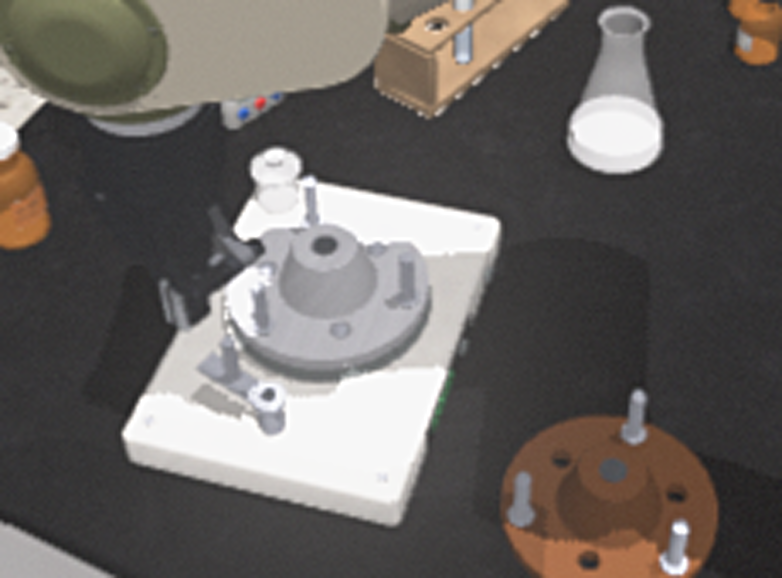

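The carousel is seated and level. The keeper pin is at (228,355), the pivot boss at (268,400), and the shut fingers at (180,305), above and beside the pin.

```bash
python3 - <<'E'
from h import *
s=load("top0.npz");c=cloud(s)
print((c[175:206,223:243,2]*1000).round().astype(int)[::2,::1])
print(c[198,229],c[181,229])
E
python3 -m handwheel '[0,0,30,0,0,0,0,0,0,30,0,0,0,0,0,0,5,0,0,0,0,0,0,0,0,0,0,0]'
```

```text
[[  36   40   39   39   37   38   37   37   70   66   69   68   69   72
    69   67   40   39   36   37]
 [  42   37   38   36   41   41   35   70   67   70   68   69   70   69
  1042   42   40   40   36   39]
 [  37   38   41   38   40  102  103   69   67   70   70   67   68   66
    68   40   37   38   36   38]
 [  41   42   41   36  104  104  107  105  105   74   70   67   65   69
    65   39   39   39   43   37]
 [  38   35   38   39   37  104  104  105   99   96   82   71   73   70
    38   38   40   39   37   36]
 [  40   40   39   38   41   38   88   90   87   85   80   74   71   67
    38   41   37   40   38   42]
 [  38   37   40 1042 1042   37   72   70   70   72   68   68   71   68
    37   36   41   38   38   38]
 [  40   37   36   39   40   66   70   69   69   70   71   69   70   39
    39   41   40   37   42   41]
 [  37   36 1042   42   40   70   69   72   68   70   72   70   67   39
    38   41   42   38   38   37]
 [  43   38   39   39   35   68   68   66   67   67   68   68   39   37
    39   41   41   41   41   42]
 [  38   37   38   38   72   70   73   69   71   72   71   66   40   39
    37   38   39   37   36   39]
 [  40   36   69   70   71   76   77   76   77   71   71   76   44   39
    41   40   37   40   41   39]
 [  39   39   72   72   75   78   75   76   78   69   70   72   64   34
    36   40   40   37   39   40]
 [  38   39   71   72   69   73   76   72   70   72   68   69   58   48
    37   36   40   42   37   39]
 [  42   40   39   38   72   75   70   70   70   74   66   60   48   41
    39   35   35   37   38   36]
 [  40   41   39   40   37   39   43   43   48   48   50   44   39   38
    41   38   40   38   40   41]]
[0.49324906 0.29621834 0.0768389 ] [0.52175977 0.29058503 0.10731834]
clock: 11.6
position: [0.5271, 0.3152, 0.0894]
eef_rot: [-179.9, 0.1, 79.7]
force: [0.0, 1.1, 0.1]
finger_gap: -0.0
gripper_force: 0.0
```

```bash
python3 -m handwheel '[-4,0,0,0,0,0,0,-4,0,0,0,0,0,0,-2.7,1.3,0,0,0,5,0,-2.7,1.3,0,0,0,5,0]'; python3 -m handwheel '[-2.7,1.3,0,0,0,5,0,-2.7,1.3,0,0,0,5,0,-2.7,1.3,0,0,0,5,0,-2.7,1.3,0,0,0,5,0,0,0,0,0,0,0,0]';  python3 - <<'E'
from cell import get_obs,cams
import cv2,numpy as np
s=cams.snapshot("scene");cv2.imwrite("pics/scene3.png",cv2.resize(s["color"][180:290,210:360],None,fx=5,fy=5,interpolation=cv2.INTER_CUBIC))
E
```

```text
clock: 12.0
position: [0.5277, 0.3023, 0.0912]
eef_rot: [179.9, -0.1, 69.6]
force: [0.4, 1.8, 0.5]
finger_gap: -0.0
gripper_force: 0.6
clock: 12.5
position: [0.5272, 0.2902, 0.091]
eef_rot: [179.9, -0.1, 49.8]
force: [0.7, 0.5, -0.1]
finger_gap: -0.0004
gripper_force: 0.0
```

View pics/scene3.png

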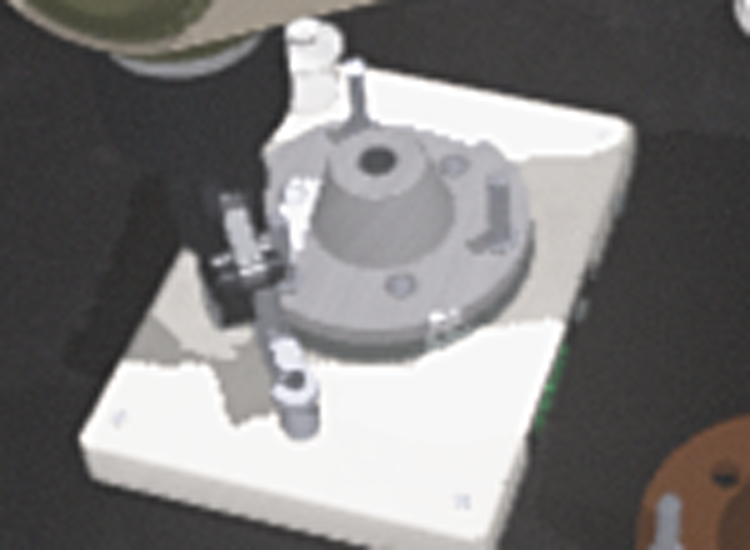

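The arm has swung in with its tip near the rim, and the fingers at (235,290) are behind the pin. I'll continue.

```bash
python3 -m handwheel '[-2.7,1.3,0,0,0,5,0,-2.7,1.3,0,0,0,5,0,-2.7,1.3,0,0,0,5,0,-2.7,1.3,0,0,0,5,0]'; python3 -m handwheel '[-2.7,1.3,0,0,0,5,0,-2.7,1.3,0,0,0,5,0,-2.7,1.3,0,0,0,5,0,0,0,0,0,0,0,0]'; python3 m.py scene 2>&1 | grep -E 'post|plate|pose'; python3 - <<'E'
from cell import get_obs,cams
import cv2,numpy as np
s=cams.snapshot("scene");cv2.imwrite("pics/scene4.png",cv2.resize(s["color"][180:290,210:360],None,fx=5,fy=5,interpolation=cv2.INTER_CUBIC))
E
```

```text
clock: 12.95
position: [0.5227, 0.2795, 0.0905]
eef_rot: [180.0, -0.1, 29.8]
force: [0.4, 0.2, 0.4]
finger_gap: 0.0005
gripper_force: 0.6
clock: 13.35
position: [0.5167, 0.2724, 0.0904]
eef_rot: [180.0, -0.0, 14.9]
force: [0.8, 0.4, 0.7]
finger_gap: 0.0004
gripper_force: 0.0
post? 15 [0.5516 0.1478 0.1021] -43.9
post? 20 [0.4567 0.1827 0.1025] -176.6
plate z 0.0616 hub z 0.0974
pose [0.5167 0.2725 0.0902] [180.  -0.  15.] [ 1.1 -0.8  0.5] 13.4
```

View pics/scene4.png

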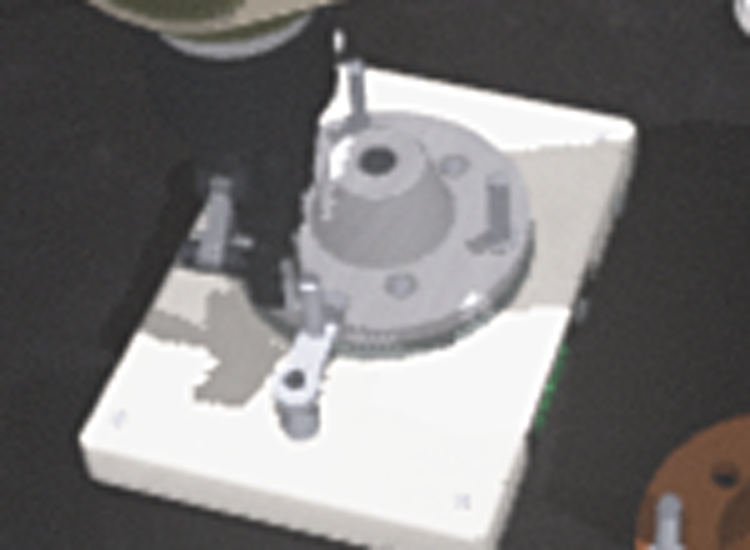

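The carousel is still home and the arm is nearly in line with the hub. I'll finish the swing, back off and measure.

```bash
python3 -m handwheel '[-2.1,1.1,0,0,0,4,0,-1,0,0,0,0,0,0,-1,0,0,0,0,0,0,0,0,0,0,0,0,0]'; python3 m.py scene 2>&1 | grep -E 'pose'; python3 - <<'E'
from h import *
from cell import get_obs,cams
s=cams.snapshot("scene");np.savez("scene5.npz",**s);c=cloud(s);z=c[...,2]
xh=np.array([np.cos(np.radians(10.8)),np.sin(np.radians(10.8))]);yh=np.array([-xh[1],xh[0]])
d=c[...,:2]-[.512,.186];u=d@xh;v=d@yh
k=(z>.066)&(z<.074)&(abs(u)<.06)&(v>.05)&(v<.13)
for a in range(50,130,8):
    q=k&(v*1e3>a)&(v*1e3<=a+8);print(a,q.sum(),(u[q].min()*1e3).round(1) if q.any() else '',(u[q].max()*1e3).round(1) if q.any() else '')
E
```

```text
clock: 13.85
position: [0.5138, 0.2707, 0.0901]
eef_rot: [180.0, -0.1, 11.0]
force: [5.8, -0.1, -0.7]
finger_gap: -0.0001
gripper_force: 2.5
pose [0.5138 0.2707 0.0901] [-1.8e+02 -1.0e-01  1.1e+01] [ 5.6  0.5 -0.6] 13.9
50 0  
58 10 -6.0 8.5
66 17 -6.2 3.6
74 8 -5.1 0.6
82 14 -6.5 9.8
90 24 -5.2 9.5
98 20 -5.8 9.8
106 16 -5.7 12.6
114 21 -7.4 13.4
122 18 -5.2 10.9
```

Force has risen to 5.6 N, so the arm is on its end stop. Its edge is parallel to the line to the hub. I'll back off, lift and check.

```bash
python3 -m handwheel '[4,0,0,0,0,0,0,5,0,0,0,0,0,0,0,0,-40,0,0,0,0,0,0,-50,0,0,0,0,0,0,-50,0,0,0,0]'; python3 -m handwheel '[-45,15,0,0,0,0,0,-45,15,0,0,0,0,0,-45,15,0,0,0,0,0,-40,35,0,0,0,0,0,-30,40,0,0,0,0,0]';python3 -m handwheel '[0,45,0,0,0,0,0,0,45,0,0,0,0,0,0,45,0,0,0,0,0,0,45,0,0,0,0,0,0,0,0,0,0,0,0]'; python3 - <<'E'
from m import *
s=meas("top");np.savez("top5.npz",**s);cv2.imwrite("pics/top5.png",cv2.resize(s["color"][130:255,200:440],None,fx=3.3,fy=3.3,interpolation=cv2.INTER_CUBIC))
c=cloud(s);z=c[...,2]
xh=np.array([np.cos(np.radians(10.8)),np.sin(np.radians(10.8))]);yh=np.array([-xh[1],xh[0]])
d=c[...,:2]-[.512,.186];u=d@xh*1e3;v=d@yh*1e3
k=(z>.066)&(z<.074)&(abs(u)<20)&(v>58)&(v<118)
p=np.polyfit(v[k],u[k],1);print("slope deg",np.degrees(np.arctan(p[0])),"u at pivot/tip",np.polyval(p,112),np.polyval(p,60),k.sum())
q=(z>.09)&(z<.115)&(abs(u)<25)&(v>65)&(v<100);print("pin",u[q].mean(),v[q].mean())
E
```

```text
clock: 14.45
position: [0.5213, 0.2722, 0.2312]
eef_rot: [180.0, 0.1, 10.9]
force: [0.4, 0.0, -1.0]
finger_gap: -0.0004
gripper_force: 0.0
clock: 14.95
position: [0.3425, 0.118, 0.2298]
eef_rot: [-180.0, 0.0, 11.0]
force: [1.0, -0.3, 0.5]
finger_gap: -0.0004
gripper_force: 0.0
clock: 15.45
position: [0.3796, -0.0627, 0.2297]
eef_rot: [180.0, 0.0, 10.5]
force: [1.2, 0.1, 0.2]
finger_gap: 0.0001
gripper_force: 0.0
post? 17 [0.5509 0.1432 0.1024] -47.8
post? 21 [0.532  0.2407 0.1029] 69.9
post? 20 [0.4564 0.1746 0.1025] -168.4
plate z 0.061 hub z 0.097
pin [0.4962 0.2659 0.1044]
pose [ 0.3789 -0.0604  0.2296] [-1.80e+02  1.00e-01  1.06e+01] [-0.1  0.   0.2] 15.5
slope deg 0.8829883562279787 u at pivot/tip 0.17329574314612395 -0.6281425170045071 187
pin -0.3577777192139178 81.33457175241348
```

View pics/top5.png

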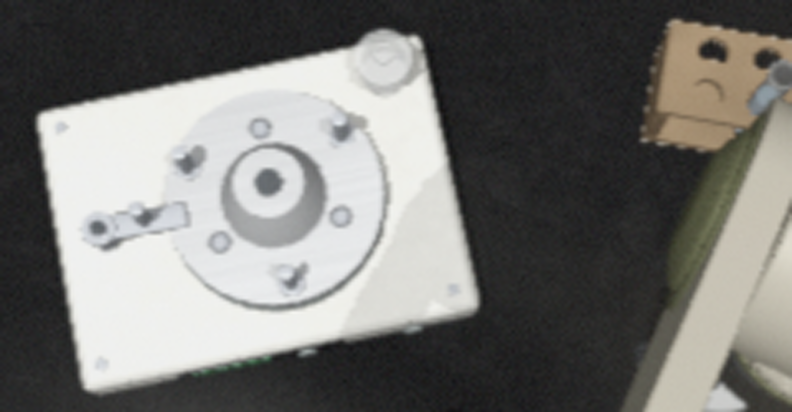

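The carousel is home with the studs in its holes at (260,127), (340,216) and (220,242). The keeper at (140,215) lies over the rim, within about 1° of the hub. The bottle is where it was at (385,60). The arm is clear, so I'm handing in.

```bash
python3 -m handwheel '[0,0,0,0,0,0,0,0,0,0,0,0,0,0]' | head -1; python3 -c "
from cell import job
print(job.hand_in())"
```

```text
clock: 15.7
the job is handed in; nothing more can be done
None
```

The job is handed in at 15.7 s: the carousel is turned onto its studs and pressed fully home, the keeper is swung in to point at the hub (within about 1°), and the bottle and flask were not touched.

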